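Hold a lens clock on the marked centre of a lens

ROBOT

A 6-joint arm with a two-finger parallel gripper is mounted at the origin on the work surface. World frame = base frame: x ahead of the robot, y to its left, z up, the work surface at z = 0. Lengths are in m, angles in degrees, forces in N, time in s.
With the tool pointing down it reaches from about 0.375 to 0.9 m from the base axis. Payload 3.1 kg.
Tool frame: the origin (TCP) lies at the very end of the fingers, on their centre line; the grasp point (between the pads) lies bot.hold_point_z behind it (bot.hold_point_z is the distance from the TCP to the grasp point, in m); z points along the fingers, y is the line along which they close (so a half turn about z gives the same grasp; the last joint's range is limited). The gripper opens to 87 mm and grips with 3 to 60 N. Pads are 19 mm wide; open, the fingers measure 117 mm over their backs; the gripper's body (75 mm by 190 mm) begins 51 mm behind the grasp point.
Start: joints at [-84.082, 30.224, 82.088, -0, 67.689, -10.227], TCP at [0.174, -0.6, 0.223] pointing down, gripper open.
Joint ranges: [-176.69, 176.69], [-43.24, 126.21], [12.49, 139.97], [-82, 262], [0, 151.66], [-163.58, 163.58]. Speed limits (degrees/s): [159.86, 159.86, 180, 180, 180, 180].

INTERFACE

Orientations are given as a 3x3 rotation matrix whose columns are the frame's x, y, z axes.
In Python, from rig import bot gives the robot as it stands.
- The arm moves only by the tool apply_moves, never from a script. Its argument "plan" is one flat list of numbers, 4 for each row, row after row: the shift along the world's x, y, z normalised to -1 to 1, where 1 is 0.05 m, then the turn about the world's z normalised to -1 to 1, where 1 is 10 degrees. A call has 1 to 12 rows; each row shifts and turns the commanded pose from where the row before left it; what a row does not reach is not made up. A row lasts 1/8 s, in which the tool goes at most 62.5 mm and 10.7 degrees, less where a joint would pass 70% of its speed; a pose out of reach is approached as far as the arm can. A call with a number of a shift or a turn outside -1 to 1 is refused whole. A call with a gripper value outside its range is refused whole. "grip" is the closure, from -1 (fully open) to 1 (shut), so that 0 is half open, set as the call begins (left out, the last holds). The fingers move at their own pace and stop on an object; the grip force is fixed at half the most. Time passes only in rows, so rows that do not move let the fingers close. It gives the time, the measured TCP pose, the force, the opening and the grip force at its end, in the units of the state.
- bot.read_state(): the state, without advancing time (a new reading comes with each control period).
- bot.capture(name): name is "scene" or "top"; returns (picture, depth): 384x512x3 uint8, red, green, blue; 384x512 float32, m along the optical axis (not along the pixel's ray), 0 where there is no reading.
- bot.camera_info(name): a dict with "vertical_fov" (degrees; the focal length in pixels is half the picture's height over the tangent of half this angle, whatever the lens; pixels are square), "cx", "cy" (the principal point, pixels), "rvec" (rotation vector, rad) and "tvec" (3), from world to camera coordinates, as OpenCV has them. Camera axes: x right, y down, z forward; pixel columns grow to the right and rows downward; lengths in m; the calibration is good to about 2 mm. A picture is of the moment at which its call begins. camera_info takes no time and is no camera call.
- bot.hand_in(): hands the job in; it is judged then, once.
Trained networks look in the newest picture that a camera, given by its name, has taken for a name from the list of things; names that differ only in an ending like _2 or _b are one class to them, and where a whole thing is asked for, a point or a joint stands for the part that bears it (a point fixed in the world has none). Each returns a list of dicts, best first, with "p" (0 to 1); they miss things now and then, are a little off and sometimes report something else, mostly with a low value. They report only what shows in the picture. A call takes as long as a camera call. They do not tell look-alikes from the thing itself.
- bot.outline_of(camera, target): "mask" (384x512 bool, what is visible of it) and "xy" ([column, row] as shares, 0 to 1, of the picture: columns of its width, rows of its height, amid what is visible of it).
- bot.pinpoint(camera, target): "xy" ([column, row] as shares, 0 to 1, of the picture: columns of its width, rows of its height: a listed point, or the origin of a listed thing).
The state is a dict: "time_s": time; "joint_positions": joint angles; "qvel": joint speeds; "tau": joint torques, N m; "position": TCP position; "tcp_rot": TCP orientation; "force": force on the tool from outside, world axes, zero at the start; "moment": the same for the moment, N m; "opening": opening from 0.0 (shut) to 1.0 (fully open); "grasp_force": force on a finger pad.
Only numpy, scipy, OpenCV 4.12 (cv2) and the standard library are available. Lean on these libraries where they do the work, as an engineer would, in place of code of your own. Each camera call takes 0.05 s, during which the arm holds its last target. There are 200 camera calls.

TASK

Lift the lens clock (the round dial gauge with three pins beneath) out of its cradle and set it upright on the marked lens on the stand: middle pin on the middle ink dot, row of pins along the row of dots, both outer pins touching. Press only lightly, let nothing but the pins touch the lens, and disturb nothing else on the desk. Finish while still holding the gauge there with that light push, so that the curve can be read; do not let go.

Things in the scene. Friction and masses are not known exactly. Their poses are not given: they have to be found in the camera images.
- gauge: lens clock: steel, round flat case 46 mm across and 14 mm thick (flat faces look to own -y, the white dial, and +y; grip it across these), case centre 36 mm above the origin, wire bow on top up to 72 mm. Below the case a steel foot bar 40 mm long (own x), 13 mm wide, from 7 to 16 mm above the origin, carrying three pins in a row along own x. Origin: midway between the tips of the two outer pins. Own z points up. About 0.09 kg
- pin_left: fixed outer pin of the lens clock, 3 mm thick, round tip at 10 mm to own -x of the gauge's origin; reads the same pose as the gauge
- pin_right: fixed outer pin of the lens clock, 3 mm thick, round tip at 10 mm to own +x of the gauge's origin; reads the same pose as the gauge
- plunger (a joint): sprung middle pin of the lens clock, m: 0 = fully out, its tip 2 mm below the outer pins' tips; grows as it is pushed in, about 0.0026 when all three pins sit on the lens; takes 0.45 N to start and 0.15 N per mm; stop at 0.005
- cradle: blue plastic holder standing fixed on the desk, base 76 mm (own x) by 44 mm, 6 mm thick; two end cheeks 40 mm tall, beyond 17.5 mm to own +x and -x, hold the gauge's ends in 16 mm wide grooves, open at the top; sides open for fingers. Origin under its centre. The gauge stands in it with the same yaw, its origin 11 mm above the desk; lift it straight up
- lens_stand: aluminium lens stand fixed on the desk, foot 120 mm (own x) by 84 mm by 10 mm, column and round cup 68 mm across to 31 mm height, with a white silicone ring on which the marked lens lies. Origin under its centre. The row of ink dots runs along own x, the foot's long side
- lens: clear round lens on the stand's ring, 70 mm across, domed upwards (radius of curve 88 mm), 3 mm thick at the edge and 10.3 mm in the middle; origin at the centre of its underside, 36 mm above the desk. Three black ink dots, 4.4 mm across and 15 mm apart, in a row along the stand's own x through its top. Its soft ring gives about 0.5 mm per newton (and tilts a little), so the lens sinks when pressed; 8 mm at most. It is to be pressed with a few newtons, under 10 N
- middle_dot (a point): middle ink dot, on the top of the lens, 46.3 mm above the desk when not pressed
- bowl: bystander, to be left alone: white ceramic bowl, 110 mm across the rim, 45 mm tall; origin under its centre
- glass_cube: bystander, to be left alone: clear glass cube, 40 mm sides; origin under its centre
- tweezers: bystander, to be left alone: stainless tweezers lying on their side, 125 mm long, 9 mm tall, along own x; origin under the middle
- spare_lens: bystander, to be left alone: unmarked round lens blank lying on the desk, 65 mm across, 8.6 mm thick; origin under its centre
- driver: bystander, to be left alone: small screwdriver lying on the desk, 150 mm long, along own x; origin under the middle
- spray: bystander, to be left alone: small upright cleaner bottle, 36 mm across, 85 mm tall; origin under its centre
- spectacles: bystander, to be left alone: folded wire spectacles standing on their rims, 135 mm wide along own x, 42 mm tall; origin below the middle of the front
Mind the look-alikes: they are no part of the job. Leave any red look-alike of the gauge alone.

How it is judged:
By the outcome, as a careful person would: the job done as asked, in the order asked, and still so for the second after the job is handed in, while the arm keeps its last pose, push and grip.
It also fails if it takes over 42 s, if anything falls off the work surface, if the arm or the gripper's body presses on something with over 40 N, if the wrist force passes 120 N, or if a joint passes its speed limit or range.

## Working session

There is one attempt and no reset: what is moved stays moved. The work goes in short steps, Python scripts to look and compute and a tool call to move; the robot and the scene stay as the last step left them, time stands still between calls to the robot, and variables do not carry over. Pictures are saved under pics/ and viewed, at most 10 in all, crops included, and the job is handed in when it is done.

Besides the shell and the picture viewer there is one more tool, called in YAML: its name, and indented under it one key for each argument. apply_moves: Moves the arm, as the interface text tells. Its arguments: {"type":"object","properties":{"plan":{"type":"array","items":{"type":"number"}},"grip":{"type":"number"}},"required":["plan"]}

```bash
mkdir -p pics; ls; cat > h.py <<'E'
import numpy as np, cv2
from rig import bot
def cam(n):
    c=bot.camera_info(n); f=192/np.tan(np.radians(c["vertical_fov"]/2))
    K=np.array([[f,0,c["cx"]],[0,f,c["cy"]],[0,0,1]]); R=cv2.Rodrigues(np.array(c["rvec"],float))[0]
    return K,R,np.array(c["tvec"],float).ravel()
def ray_z(n,uv,z):
    K,R,t=cam(n); d=R.T@np.linalg.inv(K)@np.array([uv[0],uv[1],1.]); o=-R.T@t
    return o+d*(z-o[2])/d[2]
def cloud(n,depth):
    K,R,t=cam(n); v,u=np.mgrid[:384,:512]
    p=np.stack([u,v,np.ones_like(u)],-1)@np.linalg.inv(K).T*depth[...,None]
    return (p-t)@R
def proj(n,p):
    K,R,t=cam(n); q=K@(R@np.array(p)+t); return q[:2]/q[2]
E
python3 - <<'E'
from h import *
ims=[]
for n in ("scene","top"):
    im,d=bot.capture(n); np.savez(f"{n}.npz",im=im,d=d); K,R,t=cam(n); print(n,K[0,0],-R.T@t,R[2])
    cv2.imwrite(f"pics/{n}0.png",im[...,::-1])
    for k,z in (("gauge",.011),("cradle",0),("lens_stand",0),("lens",.036),("middle_dot",.0463),("bowl",0),("glass_cube",0),("tweezers",0),("spare_lens",0),("driver",0),("spray",0),("spectacles",0)):
        for r in bot.pinpoint(n,k)[:3]:
            uv=np.array(r["xy"])*[512,384]; print(n,k,round(r["p"],2),uv.round(1),ray_z(n,uv,z).round(4))
print(bot.read_state(),bot.hold_point_z)
E
```

```text
pics
scene 440.31901354113074 [ 1.1885312  -0.33338649  1.14752346] [-0.48786073  0.25802978 -0.83391399]
scene gauge 0.73 [319.2 167.1] [0.5242 0.2582 0.011 ]
scene gauge 0.71 [307.3 150.4] [0.4468 0.2618 0.011 ]
scene gauge 0.57 [353.1 163. ] [0.5631 0.364  0.011 ]
scene cradle 0.49 [321.5 171.9] [0.5378 0.2598 0.    ]
scene lens_stand 0.76 [165.7 242.6] [ 0.5352 -0.2816  0.    ]
scene lens 0.93 [165.4 235.6] [ 0.5342 -0.2755  0.036 ]
scene middle_dot 0.92 [162.1 234.9] [ 0.5337 -0.2834  0.0463]
scene bowl 0.61 [249.5 288. ] [ 0.7761 -0.1322  0.    ]
scene glass_cube 0.58 [248.  204.8] [ 0.535  -0.0085  0.    ]
scene tweezers 0.49 [276.4 243.6] [0.6932 0.0011 0.    ]
scene driver 0.72 [103.8 227.3] [ 0.3983 -0.4251  0.    ]
scene driver 0.43 [166.2 241.6] [ 0.5329 -0.2791  0.    ]
scene spray 0.66 [120.7 290.1] [ 0.6123 -0.4457  0.    ]
scene spectacles 0.58 [371.6 150.3] [0.5427 0.4566 0.    ]
top 475.59208847380637 [0.25137439 0.01708421 1.6776789 ] [ 0.20619224  0.00471273 -0.97850015]
top gauge 0.54 [186.2 227.9] [0.4472 0.2714 0.011 ]
top gauge 0.49 [158.5 198.8] [0.5503 0.374
[... 1078 characters left out ...]
-04,
        6.76885577e+01, -1.02261385e+01]), 'qvel': array([-0.06320751, -0.13853823,  0.0274659 , -0.03487094,  0.07471821,
        0.04384955]), 'tau': array([ 7.11886946e-05, -4.40015852e+01, -1.76980484e+01,  6.32358296e-02,
        5.04528091e-02, -1.67364772e-05]), 'position': array([ 0.17382514, -0.60030197,  0.22253606]), 'tcp_rot': array([[ 9.60563960e-01,  2.78059127e-01, -1.69986776e-07],
       [ 2.78059127e-01, -9.60563960e-01,  3.21921113e-05],
       [ 8.78802720e-06, -3.09698483e-05, -9.99999999e-01]]), 'force': array([-0.14600774, -0.44392341, -0.38579821]), 'moment': array([-0.00540441,  0.05638364,  0.00845278]), 'grasp_force': 0.0, 'opening': 1.0016374487269324} 0.0187
```

View crops.

```bash
python3 - <<'E'
from h import *
a=np.load("scene.npz")["im"][...,::-1]; b=np.load("top.npz")["im"][...,::-1]
cv2.imwrite("pics/a.png",cv2.resize(a,(768,576),interpolation=cv2.INTER_CUBIC))
g1=cv2.resize(a[110:210,280:400],None,fx=3.3,fy=3.3,interpolation=cv2.INTER_CUBIC)
g2=cv2.resize(b[160:260,110:230],None,fx=3.3,fy=3.3,interpolation=cv2.INTER_CUBIC)
g3=cv2.resize(a[190:280,110:220],(396,270),interpolation=cv2.INTER_CUBIC)[:270]
g4=cv2.resize(b[160:250,290:400],(396,270),interpolation=cv2.INTER_CUBIC)[:270]
cv2.imwrite("pics/b.png",np.vstack([np.hstack([g1,g2]),np.hstack([g3,g4])]))
E
```

```text
(no output)
```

View pics/a.png

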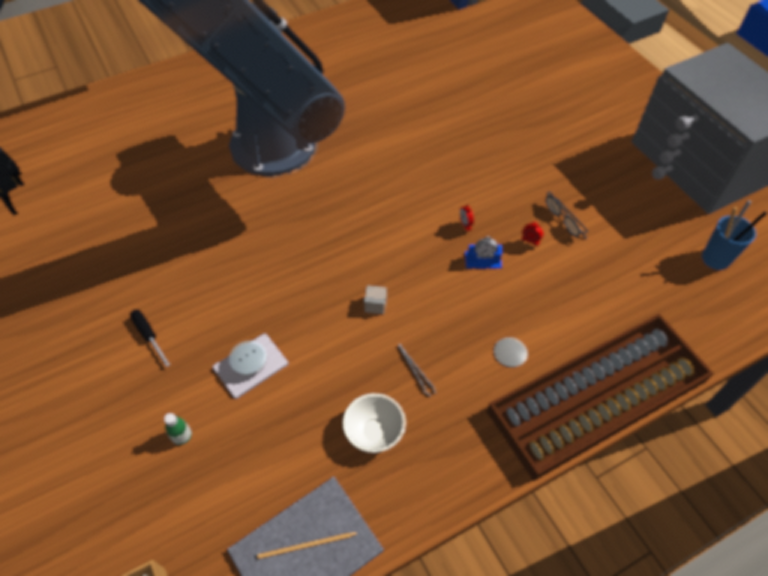

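View pics/b.png

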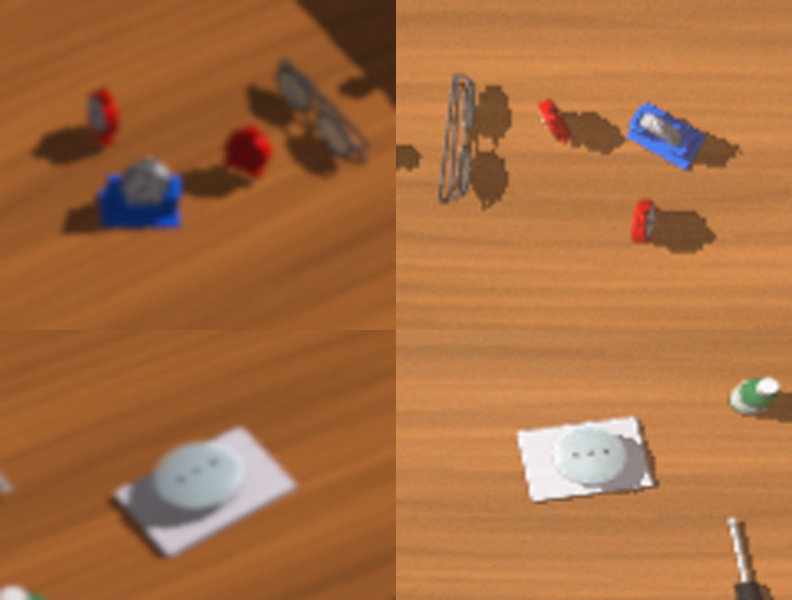

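```bash
cat > fit.py <<'E'
from h import *
from scipy.optimize import minimize
S=4
def box(x0,x1,y0,y1,z0,z1): return np.array([[x,y,z] for x in(x0,x1) for y in(y0,y1) for z in(z0,z1)],float)
def cyl(r,z0,z1):
    a=np.linspace(0,2*np.pi,40); return np.array([[r*np.cos(t),r*np.sin(t),z] for z in(z0,z1) for t in a])
CR=[box(-.038,.038,-.022,.022,0,.006),box(-.038,-.0175,-.022,.022,0,.04),box(.0175,.038,-.022,.022,0,.04)]
ST=[box(-.06,.06,-.042,.042,0,.01),cyl(.034,0,.031),cyl(.035,.036,.039),cyl(.015,.039,.0455)]
def pj(n,P):
    K,R,t=cam(n); q=(P@R.T+t)@K.T; return q[:,:2]/q[:,2:]
def sil(n,parts,p):
    c,s=np.cos(p[2]),np.sin(p[2]); m=np.zeros((384*S,512*S),np.uint8)
    for P in parts:
        Q=P@np.array([[c,s,0],[-s,c,0],[0,0,1]])+[p[0],p[1],0]
        h=cv2.convexHull(((pj(n,Q)+.5)*S*16).astype(np.int32)); cv2.fillConvexPoly(m,h,1,shift=4)
    return cv2.resize(m.astype(np.float32),(512,384),interpolation=cv2.INTER_AREA)
def fit(n,parts,soft,ign,p0):
    def cost(p):
        d=(sil(n,parts,p)-soft)*(1-ign); return (d**2).sum()
    best=None
    for dy in (-.1,0,.1):
        r=minimize(cost,p0+[0,0,dy],method="Nelder-Mead",options=dict(initial_simplex=np.array(p0)+[0,0,dy]+np.array([[0,0,0],[.006,0,0],[0,.006,0],[0,0,.1]]),xatol=1e-5,fatol=1e-3))
        if best is None or r.fun<best.fun: best=r
    return best
E
cat > run1.py <<'E'
from fit import *
for n in("scene","top"):
    z=np.load(n+".npz"); im=z["im"].astype(float); r,g,b=im[...,0],im[...,1],im[...,2]
    # cradle: softness by blue minus red
    w=(b-r); c=pj(n,np.array([[.54,.258,.02]]))[0]; yy,xx=np.mgrid[:384,:512]; near=(np.hypot(xx-c[0],yy-c[1])<24)
    hi=np.percentile(w[near],98); lo=np.median(w[near&(w<0)]); soft=np.clip((w-lo)/(hi-lo)*1.0,0,1); soft=np.where(w>35,1,np.clip((w-lo)/(35-lo),0,1))*near
    soft=(w>0)*near*1.
    ign=((np.abs(w)<40)&(im.min(2)>60)&near).astype(float)*0
    # gauge pixels: grey, inside
    sat=im.max(2)-im.min(2); gry=((sat<45)&near&(im.max(2)>50)).astype(np.uint8); ign=gry.astype(float)
    f=fit(n,CR,soft,ign,np.array([.54,.258,np.radians(60)])); print(n,"cradle",f.x[:2].round(4),np.degrees(f.x[2]).round(1),f.fun.round(1),soft.sum(),ign.sum())
    c=pj(n,np.array([[.537,-.28,.02]]))[0]; near=(np.abs(xx-c[0])<34)&(np.abs(yy-c[1])<34)
    w=b-.5*r; 
    soft=((b>.62*r)&near)*1.; soft=cv2.morphologyEx(soft,cv2.MORPH_OPEN,np.ones((3,3)))
    f=fit(n,ST,soft,0*soft,np.array([.54,-.28,np.radians(-83)])); print(n,"stand",f.x[:2].round(4),np.degrees(f.x[2]).round(1),f.fun.round(1),soft.sum())
    # dots
    c=pj(n,np.array([[*f.x[:2],.046]]))[0].round().astype(int); G=im.sum(2)
    crop=G[c[1]-8:c[1]+9,c[0]-10:c[0]+11]; dk=cv2.morphologyEx(crop,cv2.MORPH_CLOSE,np.ones((5,5)))-crop
    k=dk>.3*dk[4:-4,3:-3].max(); k[:3]=0;k[-3:]=0;k[:,:2]=0;k[:,-2:]=0
    nn,L,_,_=cv2.connectedComponentsWithStats(k.astype(np.uint8))
    for i in range(1,nn):
        y,x=np.nonzero(L==i); wt=dk[y,x]; uv=np.array([(x*wt).sum(),(y*wt).sum()])/wt.sum()+c-[10,8]; print("  dot",uv.round(2),wt.sum(),ray_z(n,uv,.046).round(4))
E
python3 run1.py
```

```text
scene cradle [0.5418 0.2547] 56.9 27.6 334.0 251.0
scene stand [ 0.5397 -0.2799] -80.2 29.6 1216.0
  dot [168.87 233.74] 435.0 [ 0.5393 -0.265   0.046 ]
  dot [164.22 236.41] 203.0 [ 0.541  -0.2799  0.046 ]
  dot [159.88 239.49] 288.0 [ 0.5443 -0.2944  0.046 ]Traceback (most recent call last):
  File "run1.py", line 11, in <module>
    f=fit(n,CR,soft,ign,np.array([.54,.258,np.radians(60)])); print(n,"cradle",f.x[:2].round(4),np.degrees(f.x[2]).round(1),f.fun.round(1),soft.sum(),ign.sum())
  File "fit.py", line 22, in fit
    r=minimize(cost,p0+[0,0,dy],method="Nelder-Mead",options=dict(initial_simplex=np.array(p0)+[0,0,dy]+np.array([[0,0,0],[.006,0,0],[0,.006,0],[0,0,.1]]),xatol=1e-5,fatol=1e-3))
    res = _minimize_neldermead(fun, x0, args, callback, bounds=bounds,
                               **options)
    fxe = func(xe)
    fx = function(np.copy(x), *(wrapper_args + args))
  File "fit.py", line 19, in cost
    d=(sil(n,parts,p)-soft)*(1-ign); return (d**2).sum()
       ~~~^^^^^^^^^^^
  File "fit.py", line 15, in sil
    h=cv2.convexHull(((pj(n,Q)+.5)*S*16).astype(np.int32)); cv2.fillConvexPoly(m,h,1,shift=4)
                       ~~^^^^^
  File "fit.py", line 10, in pj
    K,R,t=cam(n); q=(P@R.T+t)@K.T; return q[:,:2]/q[:,2:]
          ~~~^^^
  File "h.py", line 4, in cam
    c=bot.camera_info(n); f=192/np.tan(np.radians(c["vertical_fov"]/2))
ValueError: time passes only in moves, steps and waits
```

```bash
sed -i 's/^def cam/import functools\n@functools.lru_cache\ndef cam/' h.py; python3 run1.py
```

```text
scene cradle [0.5418 0.2547] 56.9 27.6 334.0 251.0
scene stand [ 0.5397 -0.2799] -80.2 29.6 1216.0
  dot [168.87 233.74] 435.0 [ 0.5393 -0.265   0.046 ]
  dot [164.22 236.41] 203.0 [ 0.541  -0.2799  0.046 ]
  dot [159.88 239.49] 288.0 [ 0.5443 -0.2944  0.046 ]
top cradle [0.5442 0.2572] 60.1 17.9 218.0 124.0
top stand [ 0.5446 -0.2789] -81.2 10.8 826.0
  dot [351.76 195.27] 373.0 [ 0.5624 -0.3072  0.046 ]
  dot [339.42 201.  ] 291.0 [ 0.5417 -0.2636  0.046 ]
  dot [343.7  200.69] 427.0 [ 0.5429 -0.2785  0.046 ]
  dot [347.81 200.19] 412.0 [ 0.5448 -0.2929  0.046 ]
```

apply_moves:
  plan: [0.94, 1, 0, 0.5, 0.94, 1, 0, 0.5, 0.94, 1, 0, 0.5, 0.94, 1, 0, 0.5, 0.94, 1, 0, 0.5, 0.94, 1, 0, 0.5, 0.94, 1, 0, 0.5, 0.94, 1, 0, 0.5]
  grip: -0.2

```text
time_s: 2.3
position: [0.5177, -0.2345, 0.2228]
tcp_rot: [[0.555, 0.832, 0.001], [0.832, -0.555, -0.001], [-0.0, 0.001, -1.0]]
force: [0.7, -1.3, -0.1]
opening: 0.603
grasp_force: 0.0
```

apply_moves:
  plan: [0, 0.9, 0, 0.3, 0, 0.9, 0, 0, 0, 0.9, 0, 0, 0, 0.9, 0, 0, 0, 0.9, 0, 0, 0, 0.9, 0, 0, 0, 0.9, 0, 0, 0, 0.9, 0, 0, 0, 0.9, 0, 0, 0, 0.5, 0, 0, 0, 0.5, 0, 0, 0, 0, 0, 0]

```text
time_s: 3.8
position: [0.5161, 0.2204, 0.2226]
tcp_rot: [[0.51, 0.86, 0.0], [0.86, -0.51, 0.0], [0.0, 0.0, -1.0]]
force: [0.1, 0.3, -0.0]
opening: 0.6
grasp_force: 0.0
```

apply_moves:
  plan: [0.27, 0.36, 0, 0, 0.27, 0.36, 0, 0, 0, 0, -0.7, 0, 0, 0, -0.7, 0, 0, 0, -0.6, 0, 0, 0, 0, 0]

```text
time_s: 4.55
position: [0.5415, 0.2534, 0.1203]
tcp_rot: [[0.514, 0.858, -0.006], [0.858, -0.514, -0.002], [-0.005, -0.004, -1.0]]
force: [0.8, -0.7, 1.0]
opening: 0.595
grasp_force: 0.0
```

```bash
python3 - <<'E'
from h import *
C=[]
for n in("scene","top"):
    im,d=bot.capture(n); np.savez(n+"1.npz",im=im,d=d)
    s=bot.read_state(); u,v=map(int,proj(n,[.543,.256,.08])); print(n,u,v,proj(n,s["position"]),s["position"],s["force"])
    C.append(cv2.resize(im[v-50:v+50,u-50:u+50,::-1],(395,395),interpolation=cv2.INTER_CUBIC))
cv2.imwrite("pics/c.png",np.hstack(C))
E
```

```text
scene 324 158 [325.75184716 149.5457227 ] [0.54296368 0.25398727 0.12196698] [0.28708446 0.35660368 1.03622911]
top 188 197 [187.47966143 194.97165284] [0.54394153 0.25440908 0.12312869] [0.00402852 0.05624871 0.26050855]
```

View pics/c.png

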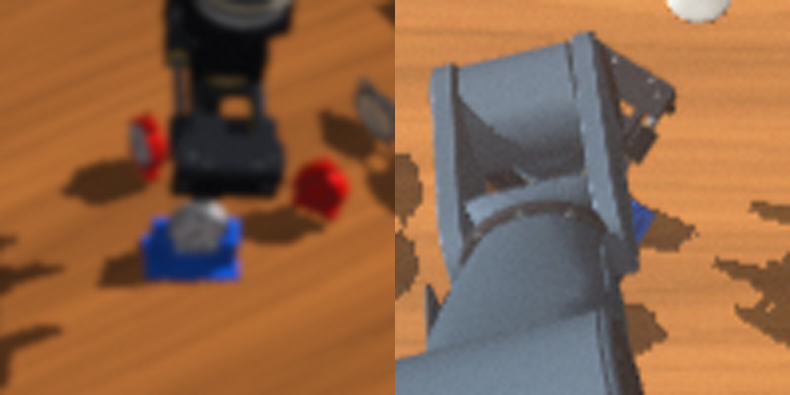

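```bash
python3 - <<'E'
from h import *
p=np.array([.5440,.2544,.1231]); y=np.array([.858,-.514,0]); x=np.array([.514,.858,0])
for z in(.07,.09,.12):
    for sx in(-.0375,.0375): print(z,sx,(proj("scene",p+.095*y+sx*x+[0,0,z])-[274,108])*3.95)
# gauge measured: depth cloud of gray pixels above cradle from clean pictures
for n in("scene","top"):
    d=np.load(n+".npz"); im=d["im"].astype(int); P=cloud(n,d["d"]); sat=im.max(2)-im.min(2)
    m=(sat<60)&(np.hypot(P[...,0]-.543,P[...,1]-.256)<.05)&(P[...,2]>.045)&(d["d"]>0)
    Q=P[m]; print(n,m.sum(),Q.mean(0),Q[:,2].max(), ((Q-[.543,.256,0])@np.array([x,y,[0,0,1]]).T).round(4)[::max(1,len(Q)//25)])
E
```

```text
0.07 -0.0375 [171.25285489 203.48413315]
0.07 0.0375 [279.55969635 206.75276205]
0.09 -0.0375 [174.56839346 185.35854753]
0.09 0.0375 [284.39694039 188.63941584]
0.12 -0.0375 [179.71908002 157.20046457]
0.12 0.0375 [291.91208375 160.49851741]
scene 112 [0.54533371 0.25254228 0.06101189] 0.08189465693070785 [[-0.0046 -0.0005  0.0793]
 [-0.0126 -0.004   0.0696]
 [-0.001  -0.0002  0.075 ]
 [-0.0148 -0.0055  0.0626]
 [-0.0046  0.0053  0.0768]
 [ 0.0091 -0.0016  0.0687]
 [-0.0153  0.0006  0.0653]
 [-0.0034  0.0026  0.0684]
 [ 0.0092  0.0009  0.0669]
 [-0.0203 -0.003   0.0554]
 [-0.0095  0.0053  0.0665]
 [ 0.0026  0.0062  0.0683]
 [ 0.0164 -0.0008  0.06  ]
 [-0.0186  0.0081  0.0646]
 [-0.0061  0.007   0.0638]
 [ 0.0057  0.0091  0.0671]
 [ 0.0195  0.0025  0.0593]
 [-0.0147  0.0064  0.0576]
 [-0.0017  0.0036  0.0547]
 [ 0.0106  0.0038  0.0555]
 [-0.0227  0.0028  0.0475]
 [-0.0112  0.0074  0.054 ]
 [ 0.0017  0.0049  0.0514]
 [ 0.0137  0.0069  0.0546]
 [-0.0202  0.0092  0.0507]
 [-0.0074  0.0074  0.0491]
 [ 0.005   0.0072  0.0494]
 [ 0.0208  0.0059  0.0484]]
top 60 [0.54182727 0.25460424 0.06363211] 0.08564737420479714 [[ 0.0234  0.0032  0.0489]
 [ 0.0142  0.0057  0.063 ]
 [ 0.0224 -0.0022  0.0572]
 [ 0.0151  0.0009  0.0636]
 [ 0.0068  0.0036  0.0739]
 [ 0.0038  0.0083  0.0611]
 [ 0.0155 -0.0041  0.0663]
 [ 0.0071 -0.0013  0.0771]
 [ 0.0028  0.0028  0.0703]
 [-0.0025  0.0066  0.0677]
 [ 0.0105 -0.0052  0.0665]
 [-0.0021 -0.0012  0.084 ]
 [-0.0054  0.0033  0.0721]
 [-0.0082  0.0081  0.0582]
 [ 0.0051 -0.0065  0.069 ]
 [ 0.0003 -0.0026  0.0645]
 [-0.0046  0.0014  0.0599]
 [-0.0113  0.0046  0.0637]
 [ 0.0068 -0.0083  0.053 ]
 [-0.0023 -0.0058  0.0675]
 [-0.007  -0.0017  0.0618]
 [-0.0133  0.0017  0.0641]
 [-0.0188  0.0054  0.0622]
 [-0.0052 -0.0062  0.0586]
 [-0.0124 -0.0031  0.0646]
 [-0.0174  0.0008  0.0604]
 [-0.0323  0.0129  0.0463]
 [-0.0136 -0.0058  0.0614]
 [-0.0182 -0.0017  0.055 ]
 [-0.0162 -0.0061  0.0506]]
```

apply_moves:
  plan: [-0.02, 0.03, -0.5, 0, 0, 0, -0.5, 0, 0, 0, -0.5, 0, 0, 0, -0.2, 0, 0, 0, -0.2, 0, 0, 0, 0, 0, 0, 0, 0, 0]

```text
time_s: 5.52
position: [0.5429, 0.2566, 0.0283]
tcp_rot: [[0.513, 0.858, 0.001], [0.858, -0.513, 0.0], [0.001, 0.001, -1.0]]
force: [0.1, -0.7, 0.6]
opening: 0.601
grasp_force: 0.0
```

apply_moves:
  plan: [0, 0, 0, 0, 0, 0, 0, 0, 0, 0, 0, 0, 0, 0, 0, 0]
  grip: 0.64

```text
time_s: 6.02
position: [0.5423, 0.2565, 0.0276]
tcp_rot: [[0.513, 0.858, -0.0], [0.858, -0.513, 0.0], [-0.0, -0.0, -1.0]]
force: [0.0, -0.7, -0.2]
opening: 0.241
grasp_force: 0.0
```

apply_moves:
  plan: [0, 0, 0, 0, 0, 0, 0, 0, 0, 0, 0, 0]

```text
time_s: 6.4
position: [0.5423, 0.2565, 0.0275]
tcp_rot: [[0.513, 0.858, 0.0], [0.858, -0.513, -0.0], [0.0, 0.0, -1.0]]
force: [0.5, -0.1, -1.0]
opening: 0.182
grasp_force: 0.1
```

apply_moves:
  plan: [0, 0, 0, 0, 0, 0, 0, 0, 0, 0, 0, 0]
  grip: 1

```text
time_s: 6.78
position: [0.5425, 0.2564, 0.0276]
tcp_rot: [[0.513, 0.858, 0.0], [0.858, -0.513, -0.0], [0.0, 0.0, -1.0]]
force: [-0.5, -0.6, 0.0]
opening: 0.159
grasp_force: 30.0
```

apply_moves:
  plan: [0, 0, 0.1, 0, 0, 0, 0.2, 0, 0, 0, 0.3, 0, 0, 0, 0.5, 0, 0, 0, 0.5, 0, 0, 0, 0.5, 0, 0, 0, 0.5, 0, 0, 0, 0, 0]

```text
time_s: 7.78
position: [0.5436, 0.2571, 0.1606]
tcp_rot: [[0.513, 0.858, 0.005], [0.858, -0.513, 0.002], [0.004, 0.004, -1.0]]
force: [0.8, 0.0, -0.8]
opening: 0.159
grasp_force: 30.0
```

apply_moves:
  plan: [0, -0.5, 0, 0.2, 0, -0.9, 0, 0.4, 0, -0.9, 0, 0.4, 0, -0.9, 0, 0.4, 0, -0.9, 0, 0.4, 0, -0.9, 0, 0.4, 0, -0.9, 0, 0.4, 0, -0.9, 0, 0.4, 0, -0.9, 0, 0.4, 0, -0.9, 0, 0.4, 0, -0.5, 0, 0.2, 0, 0, 0, 0]

```text
time_s: 9.28
position: [0.5417, -0.2, 0.1567]
tcp_rot: [[-0.156, 0.988, -0.001], [0.988, 0.156, 0.001], [0.001, -0.001, -1.0]]
force: [-0.3, 0.4, -0.7]
opening: 0.158
grasp_force: 30.0
```

apply_moves:
  plan: [0, 0, 0, 0, 0, 0, 0, 0]

```text
time_s: 9.52
position: [0.5419, -0.1969, 0.1573]
tcp_rot: [[-0.16, 0.987, -0.001], [0.987, 0.16, 0.001], [0.001, -0.001, -1.0]]
force: [-0.7, -0.4, -0.3]
opening: 0.154
grasp_force: 30.0
```

apply_moves:
  plan: [0, 0, 0, -0.5, 0, 0, 0, -1, 0, 0, 0, -1, 0, 0, 0, -1, 0, 0, 0, -1, 0, 0, 0, -1, 0, 0, 0, -1, 0, 0, 0, -1, 0, 0, 0, -0.5, 0, 0, 0, 0, 0, 0, 0, 0]

```text
time_s: 10.9
position: [0.5423, -0.1978, 0.1576]
tcp_rot: [[0.944, 0.33, -0.0], [0.33, -0.944, 0.0], [-0.0, -0.0, -1.0]]
force: [-0.3, -0.1, -1.1]
opening: 0.158
grasp_force: 30.0
```

```bash
python3 - <<'E'
from h import *
n="scene"; im,d=bot.capture(n); s=bot.read_state(); np.savez("g1.npz",im=im,d=d,p=s["position"],R=s["tcp_rot"])
p=s["position"]; print(p,s["tcp_rot"][:,0],proj(n,p-[0,0,.0166]))
u,v=map(int,proj(n,p)); cv2.imwrite("pics/g1.png",cv2.resize(im[v-40:v+40,u-40:u+40,::-1],(560,560),interpolation=cv2.INTER_CUBIC)); print(u,v)
E
```

```text
[ 0.54228617 -0.19796541  0.15756199] [ 9.44144156e-01  3.29532713e-01 -6.74312241e-05] [186.4636762  207.18696595]
185 203
```

View pics/g1.png

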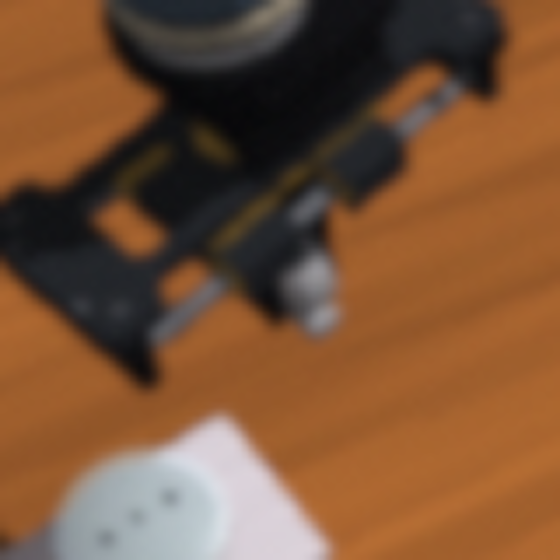

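apply_moves:
  plan: [0, 0, 0, 0.5, 0, 0, 0, 1, 0, 0, 0, 1, 0, 0, 0, 1, 0, 0, 0, 1, 0, 0, 0, 1, 0, 0, 0, 1, 0, 0, 0, 1, 0, 0, 0, 1, 0, 0, 0, 1, 0, 0, 0, 1, 0, 0, 0, 1]

```text
time_s: 12.45
position: [0.5422, -0.1984, 0.1575]
tcp_rot: [[-0.701, 0.713, -0.0], [0.713, 0.701, 0.0], [0.0, -0.0, -1.0]]
force: [0.3, 0.2, -0.2]
opening: 0.159
grasp_force: 30.0
```

apply_moves:
  plan: [0, 0, 0, 1, 0, 0, 0, 1, 0, 0, 0, 1, 0, 0, 0, 1, 0, 0, 0, 1, 0, 0, 0, 1, 0, 0, 0, 0.5, 0, 0, 0, 0, 0, 0, 0, 0]

```text
time_s: 13.58
position: [0.5423, -0.1984, 0.1575]
tcp_rot: [[-0.945, -0.327, -0.0], [-0.327, 0.945, 0.0], [0.0, 0.0, -1.0]]
force: [-0.5, -0.5, -0.9]
opening: 0.161
grasp_force: 30.0
```

```bash
python3 - <<'E'
from h import *
n="scene"; im,d=bot.capture(n); s=bot.read_state(); np.savez("g2.npz",im=im,d=d,p=s["position"],R=s["tcp_rot"])
p=s["position"]; print(s["time_s"],p,s["tcp_rot"][:,0],proj(n,p-[0,0,.0166]))
u,v=185,203; a=np.load("g1.npz")["im"]
f=lambda im:cv2.resize(im[v-12:v+28,u-10:u+30,::-1],(390,390),interpolation=cv2.INTER_NEAREST)
cv2.imwrite("pics/g2.png",np.hstack([f(a),f(im)]))
E
```

```text
13.625 [ 0.54226354 -0.19845406  0.15753094] [-9.44942881e-01 -3.27235314e-01  3.59240818e-05] [186.29564296 207.26034573]
```

View pics/g2.png

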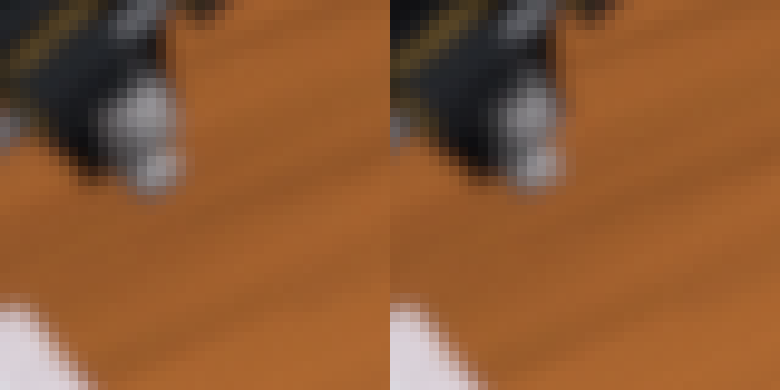

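```bash
cat > reg.py <<'E'
from h import *
n="scene"; A=np.load("g1.npz");B=np.load("g2.npz")
pA,pB=A["p"],B["p"]
# saliency: blue share (wood has low blue), foot end region
def f(Z): return Z["im"].astype(np.float32)[...,2]
a,b=f(A),f(B)
for (v0,v1,u0,u1) in ((206,212,186,196),(204,212,186,196),(200,212,187,196)):
    def res(d):
        M=np.float32([[1,0,d[0]],[0,1,d[1]]]); w=cv2.warpAffine(b,M,(512,384),flags=cv2.INTER_CUBIC|cv2.WARP_INVERSE_MAP); return (w-a)[v0:v1,u0:u1].ravel()
    from scipy.optimize import least_squares
    r=least_squares(res,[-.3,0],diff_step=.05); d=r.x
    raw=d; d=d-(proj(n,pB-[0,0,.0166])-proj(n,pA-[0,0,.0166]))
    J=np.array([proj(n,pA+e-[0,0,.0166])-proj(n,pA-[0,0,.0166]) for e in np.eye(3)*.001]).T
    ground=np.linalg.solve(J[:,:2],d)  # mm, = -2*offset(world at yaw19)
    x=A["R"][:,0][:2]; y=A["R"][:,1][:2]; print(raw.round(2),d.round(2),"off x',y' mm",(-ground@x/2).round(2),(-ground@y/2).round(2),r.cost.round(0))
# absolute check: bar-end silhouette prediction (bar end corners at x'=+20, y'=±6.5, z 7..16 above origin)
for Z in (A,B):
    x=Z["R"][:,0]*(1 if Z["R"][0,0]>0 else -1); y=np.array([-x[1],x[0],0]); o=Z["p"]-[0,0,.0166]
    q=np.array([proj(n,o+.02*x+s*.0065*y+[0,0,z]) for s in(-1,1) for z in(.007,.016)]); print("bar end",q.mean(0).round(2),q.round(1).tolist())
    im=Z["im"].astype(float)[...,2]; reg=im[204:213,185:197]; print(reg.astype(int))
E
python3 reg.py
```

```text
[-0.3  0. ] [-0.13 -0.07] off x',y' mm 0.22 -0.04 3803.0
[-0.3  0. ] [-0.13 -0.07] off x',y' mm 0.22 -0.04 4898.0
[-0.3  0. ] [-0.13 -0.07] off x',y' mm 0.22 -0.04 8485.0
bar end [191.   209.16] [[189.4, 211.6], [189.0, 209.8], [193.0, 208.5], [192.6, 206.7]]
[[ 59  82  97 111 124 125 118  98  73  52  44  44]
 [ 49  69  83  94 107 111 106  89  67  49  43  43]
 [ 38  57  72  84  98 111 115 103  77  54  45  43]
 [ 31  49  66  82 106 131 139 126  92  60  45  43]
 [ 32  47  64  88 119 142 143 123  89  57  45  42]
 [ 35  47  60  84 115 131 123 101  71  51  44  43]
 [ 39  44  52  68  91 100  91  72  55  45  44  43]
 [ 42  42  45  51  61  66  62  53  45  43  43  42]
 [ 42  42  43  44  46  49  47  44  43  42  42  41]]
bar end [190.82 209.24] [[189.2, 211.7], [188.8, 209.9], [192.8, 208.6], [192.4, 206.8]]
[[ 45  71  96 115 119 113  95  70  52  46  44  45]
 [ 39  60  82 100 110 108  93  68  51  45  44  44]
 [ 36  56  73  94 117 127 113  81  55  45  43  44]
 [ 35  56  77 105 135 145 129  93  59  45  43  43]
 [ 35  56  82 115 139 141 122  91  59  44  43  43]
 [ 39  52  75 102 118 112  95  71  52  43  42  43]
 [ 41  47  59  74  83  77  64  51  45  43  43  43]
 [ 42  44  47  53  56  53  47  44  43  43  43  42]
 [ 42  42  43  44  45  45  44  43  42  42  42  41]]
```

```bash
cat > reg2.py <<'E'
from h import *
from scipy.optimize import minimize
n="scene"; out=[]
for N in ("g1.npz","g2.npz"):
    Z=np.load(N); x=Z["R"][:,0]*(1 if Z["R"][0,0]>0 else -1); x=x*[1,1,0]; y=np.array([-x[1],x[0],0]); o=Z["p"]-[0,0,.0166]
    q=np.array([proj(n,o+a*x+s*.0065*y+[0,0,z]) for a in(-.02,.02) for s in(-1,1) for z in(.007,.016)])
    for ch in (1,2):
        im=Z["im"].astype(np.float32)[...,ch]; V=slice(207,214);U=slice(186,198)
        if ch==1: im=Z["im"].astype(np.float32)[...,2]-.4*Z["im"].astype(np.float32)[...,0]
        def res(p):
            m=np.zeros((40*16,40*16),np.uint8); h=cv2.convexHull(((q+p[:2]-[170,190]+.5)*16*16).astype(np.int32)); cv2.fillConvexPoly(m,h,255,shift=4)
            m=cv2.GaussianBlur(m.astype(np.float32)/255,(0,0),abs(p[2])*16); m=cv2.resize(m,(40,40),interpolation=cv2.INTER_AREA)
            m=m[V.start-190:V.stop-190,U.start-170:U.stop-170]; I=im[V,U]
            G=np.stack([m.ravel(),np.ones(m.size)],1); c,_,_,_=np.linalg.lstsq(G,I.ravel(),rcond=None); return ((G@c-I.ravel())**2).sum()
        r=min((minimize(res,[a,b,.8],method="Nelder-Mead",options=dict(initial_simplex=np.array([[a,b,.8],[a+.5,b,.8],[a,b+.5,.8],[a,b,1.2]]))) for a in(-.5,.3) for b in(-1,0)),key=lambda r:r.fun)
        print(N,ch,r.x.round(2),r.fun.round(0))
    out.append((r.x[:2],x,y,o))
J=np.array([proj(n,o+e)-proj(n,o) for e in np.eye(3)*.001]).T; print("px/mm",J.round(3).tolist())
A,B=out[0][0],out[1][0]
g=np.linalg.solve(J[:,:2],(A-B)/2); print("offset x' y' (mm)",g@x[:2],g@y[:2]); 
g=np.linalg.solve(J[:,:2],(A+B)/2); print("camera bias in world xy at fixed z (mm)",g)
E
python3 reg2.py
```

```text
g1.npz 1 [ 0.69 -0.46  0.94] 3335.0
g1.npz 2 [ 1.05 -0.9   0.95] 8776.0
g2.npz 1 [-0.08 -0.97  0.99] 2325.0
g2.npz 2 [ 0.29 -1.34  0.99] 6376.0
px/mm [[0.149, 0.34, -0.05], [0.275, -0.15, -0.197]]
offset x' y' (mm) 1.2891412097405166 0.2106488147811393
camera bias in world xy at fixed z (mm) [-2.40798926  3.02763649]
```

```bash
cat > reg3.py <<'E'
from h import *
from scipy.optimize import minimize
n="scene"
for V0,U0,k in ((207,186,.4),(208,188,0),(208,188,.4),(208,189,0),(208,189,.4),(207,190,0),(207,190,.4)):
    out=[]
    for N in ("g1.npz","g2.npz"):
        Z=np.load(N); x=Z["R"][:,0]*(1 if Z["R"][0,0]>0 else -1); x=x*[1,1,0]; y=np.array([-x[1],x[0],0]); o=Z["p"]-[0,0,.0166]
        q=np.array([proj(n,o+a*x+s*.0065*y+[0,0,z]) for a in(-.02,.02) for s in(-1,1) for z in(.007,.016)])
        I0=Z["im"].astype(np.float32); im=I0[...,2]-k*I0[...,0]; V=slice(V0,214);U=slice(U0,198)
        def res(p):
            m=np.zeros((640,640),np.uint8); h=cv2.convexHull(((q+p[:2]-[170,190]+.5)*256).astype(np.int32)); cv2.fillConvexPoly(m,h,255,shift=4)
            m=cv2.GaussianBlur(m.astype(np.float32)/255,(0,0),.95*16); m=cv2.resize(m,(40,40),interpolation=cv2.INTER_AREA)[V.start-190:V.stop-190,U.start-170:U.stop-170]; I=im[V,U]
            G=np.stack([m.ravel(),np.ones(m.size)],1); c=np.linalg.lstsq(G,I.ravel(),rcond=None)[0]; return ((G@c-I.ravel())**2).sum()/m.size
        r=min((minimize(res,[a,b],method="Nelder-Mead",options=dict(initial_simplex=np.array([[a,b],[a+.5,b],[a,b+.5]]))) for a in(-.5,.3) for b in(-1,0)),key=lambda r:r.fun); out.append(r)
    J=np.array([proj(n,o+e)-proj(n,o) for e in np.eye(3)*.001]).T[:,:2]
    A,B=out[0].x,out[1].x; e=np.linalg.solve(J,(A-B)/2); b=np.linalg.solve(J,(A+B)/2)
    print(V0,U0,k,A.round(2),B.round(2),[round(r.fun) for r in out],"e x'y'",(e@x[:2]).round(2),(e@y[:2]).round(2),"bias",b.round(2))
# direct registration
a=np.load("g1.npz")["im"][...,2].astype(np.float32); b=np.load("g2.npz")["im"][...,2].astype(np.float32)
for v0,u0 in((206,187),(207,188),(204,189)):
    c=lambda d:((cv2.warpAffine(b,np.float32([[1,0,d[0]],[0,1,d[1]]]),(512,384),flags=cv2.INTER_CUBIC|cv2.WARP_INVERSE_MAP)-a)[v0:214,u0:198]**2).mean()
    r=minimize(c,[-.3,0],method="Nelder-Mead",options=dict(initial_simplex=[[-.3,0],[-.8,0],[-.3,.4]])); d=r.x-[-.168,.073]; e=-np.linalg.solve(J,d)/2; print(r.x,r.fun,"e",e@x[:2],e@y[:2])
E
python3 reg3.py
```

```text
207 186 0.4 [ 0.68 -0.46] [-0.09 -0.97] [40, 28] e x'y' 1.37 0.15 bias [-1.7   1.61]
208 188 0 [ 0.74 -0.77] [ 0.04 -1.28] [25, 6] e x'y' 1.3 0.09 bias [-2.5   2.24]
208 188 0.4 [ 0.55 -0.46] [-0.15 -1.08] [11, 3] e x'y' 1.44 -0.04 bias [-2.    1.46]
208 189 0 [ 0.61 -0.71] [ 0.04 -1.39] [8, 2] e x'y' 1.37 -0.22 bias [-2.65  2.12]
208 189 0.4 [ 0.49 -0.44] [-0.15 -1.15] [4, 2] e x'y' 1.48 -0.19 bias [-2.12  1.42]
207 190 0 [ 0.43 -0.62] [-0.41 -0.97] [5, 4] e x'y' 1.25 0.39 bias [-2.32  1.03]
207 190 0.4 [ 0.36 -0.43] [-0.47 -0.83] [3, 3] e x'y' 1.3 0.32 bias [-1.92  0.68]
[-0.86606293 -0.3627594 ] 6.8000335693359375 e 1.2112328307736295 0.16197646985515887
[-0.90229492 -0.35048828] 3.7615623474121094 e 1.2330730981260853 0.20824121885690533
[-0.89997559 -0.38227539] 3.7168281078338623 e 1.268131210560564 0.17163986499158573
```

apply_moves:
  plan: [0, 0, 0, -0.7, 0, 0, 0, -1, 0, 0, 0, -1, 0, 0, 0, -0.4, 0, 0, 0, 0, 0, 0, 0, 0]

```text
time_s: 14.38
position: [0.5423, -0.1985, 0.1576]
tcp_rot: [[-0.979, 0.205, -0.0], [0.205, 0.979, -0.0], [-0.0, -0.0, -1.0]]
force: [-0.4, -0.8, -1.1]
opening: 0.158
grasp_force: 30.0
```

```bash
cat > g3.py <<'E'
from h import *
from scipy.optimize import minimize
n="scene"; im,d=bot.capture(n); s=bot.read_state(); np.savez("g3.npz",im=im,d=d,p=s["position"],R=s["tcp_rot"])
print(s["time_s"],s["position"],s["tcp_rot"][:,0])
x=s["tcp_rot"][:,0]*[1,1,0]; y=np.array([-x[1],x[0],0]); o=s["position"]-[0,0,.0166]+.0013*x
q=np.array([proj(n,o+a*x+t*.0065*y+[0,0,z]) for a in(-.02,.02) for t in(-1,1) for z in(.007,.016)]); print(q.round(2).tolist())
I0=im.astype(np.float32); print(I0[202:214,180:198,2].astype(int))
for V0,k in((207,0),(207,.4),(208,0),(208,.4)):
    V=slice(V0,215);U=slice(181,198); img=I0[...,2]-k*I0[...,0]
    def res(p):
        m=np.zeros((640,640),np.uint8); h=cv2.convexHull(((q+p[:2]-[170,190]+.5)*256).astype(np.int32)); cv2.fillConvexPoly(m,h,255,shift=4)
        m=cv2.GaussianBlur(m.astype(np.float32)/255,(0,0),.95*16); m=cv2.resize(m,(40,40),interpolation=cv2.INTER_AREA)[V.start-190:V.stop-190,U.start-170:U.stop-170]; I=img[V,U]
        G=np.stack([m.ravel(),np.ones(m.size)],1); c=np.linalg.lstsq(G,I.ravel(),rcond=None)[0]; return ((G@c-I.ravel())**2).sum()/m.size
    r=min((minimize(res,[a,b],method="Nelder-Mead",options=dict(initial_simplex=np.array([[a,b],[a+.5,b],[a,b+.5]]))) for a in(-.5,.3) for b in(-1,0)),key=lambda r:r.fun)
    J=np.array([proj(n,o+e)-proj(n,o) for e in np.eye(3)*.001]).T[:,:2]; print(V0,k,r.x.round(2),round(r.fun),"bias",np.linalg.solve(J,r.x).round(2))
# dots, all scene pictures
for f in("scene","scene1","g1","g2","g3"):
    G=np.load(f+".npz")["im"].astype(float).sum(2); D=cv2.morphologyEx(G,cv2.MORPH_CLOSE,np.ones((5,5)))-G
    P=[]
    for c in((168.9,233.7),(164.2,236.4),(159.9,239.5)):
        u0,v0=int(round(c[0])),int(round(c[1])); w=D[v0-2:v0+3,u0-2:u0+3]; yy,xx=np.mgrid[v0-2:v0+3,u0-2:u0+3]; w=np.clip(w-.15*w.max(),0,None); P.append([(xx*w).sum()/w.sum(),(yy*w).sum()/w.sum()])
    W=[ray_z(n,p,z)[:2].round(4) for p,z in zip(P,(.045,.0463,.045))]; print(f,np.round(P,2).tolist(),W)
E
python3 g3.py
```

```text
14.425 [ 0.54229437 -0.19850848  0.15754638] [-9.78799978e-01  2.04818460e-01 -3.08422159e-05]
[[189.75, 210.96], [189.32, 209.18], [184.97, 212.17], [184.5, 210.39], [186.68, 198.96], [186.23, 197.13], [181.97, 200.12], [181.5, 198.3]]
[[18 32 54 72 77 78 78 71 53 31 20 27 37 43 45 46 46 46]
 [16 26 46 64 73 76 75 70 55 35 22 27 37 43 46 46 45 44]
 [19 22 40 60 71 73 74 69 57 38 23 23 35 43 45 44 44 43]
 [22 21 34 53 66 72 72 69 59 43 29 27 35 42 43 44 42 44]
 [27 19 29 47 63 69 69 69 62 49 37 34 38 41 43 43 43 42]
 [31 22 30 45 60 66 69 69 65 55 44 40 42 43 44 43 43 42]
 [36 34 37 46 59 67 71 72 69 59 48 43 42 42 43 42 42 43]
 [42 40 42 48 58 67 72 74 71 61 49 44 43 42 43 43 42 42]
 [43 42 43 46 56 66 70 69 66 56 47 43 43 42 43 42 43 43]
 [43 43 42 44 51 59 61 59 55 48 45 44 43 42 43 42 42 42]
 [42 43 43 43 45 50 50 49 46 44 44 43 43 42 42 41 42 41]
 [42 42 42 42 42 43 44 45 43 43 42 42 42 42 42 42 42 42]]
207 0 [-0.14 -0.48] 7 bias [-1.58  0.27]
207 0.4 [-0.3 -0.6] 5 bias [-2.15  0.07]
208 0 [-0.22 -0.54] 2 bias [-1.87  0.17]
208 0.4 [-0.25 -0.54] 1 bias [-1.91  0.1 ]
scene [[168.83, 233.69], [164.16, 236.44], [159.75, 239.53]] [array([ 0.5385, -0.265 ]), array([ 0.5412, -0.2801]), array([ 0.5437, -0.2947])]
scene1 [[168.82, 233.67], [164.14, 236.41], [159.75, 239.55]] [array([ 0.5385, -0.265 ]), array([ 0.5411, -0.2801]), array([ 0.5437, -0.2947])]
g1 [[168.83, 233.69], [164.18, 236.44], [159.73, 239.56]] [array([ 0.5385, -0.265 ]), array([ 0.5412, -0.28  ]), array([ 0.5437, -0.2948])]
g2 [[168.84, 233.67], [164.11, 236.43], [159.71, 239.53]] [array([ 0.5385, -0.2649]), array([ 0.5411, -0.2802]), array([ 0.5436, -0.2948])]
g3 [[168.81, 233.68], [164.16, 236.41], [159.78, 239.57]] [array([ 0.5385, -0.265 ]), array([ 0.5411, -0.28  ]), array([ 0.5438, -0.2947])]
```

apply_moves:
  plan: [0, -0.2, 0, -0.5, 0, -0.4, 0, -1, 0, -0.4, 0, -1, 0, -0.4, 0, -1, 0.02, -0.26, 0, -1, 0, 0, 0, -1, 0, 0, 0, -1, 0, 0, 0, -0.37, 0, 0, 0, 0, 0, 0, 0, 0]

```text
time_s: 15.68
position: [0.5433, -0.2815, 0.1575]
tcp_rot: [[-0.165, 0.986, -0.0], [0.986, 0.165, -0.0], [-0.0, -0.0, -1.0]]
force: [1.2, 0.6, -1.2]
opening: 0.158
grasp_force: 30.0
```

apply_moves:
  plan: [0, 0, -0.3, 0, 0, 0, -0.5, 0, 0, 0, -0.4, 0, 0, 0, -0.3, 0, 0, 0, -0.2, 0, 0, 0, -0.06, 0, 0, 0, 0, 0, 0, 0, 0, 0]

```text
time_s: 16.68
position: [0.5437, -0.2818, 0.0703]
tcp_rot: [[-0.164, 0.986, 0.001], [0.986, 0.164, -0.001], [-0.001, 0.001, -1.0]]
force: [0.3, 0.7, 0.0]
opening: 0.162
grasp_force: 30.0
```

```bash
python3 - <<'E'
from h import *
import time
F=[]
for i in range(8):
    im,d=bot.capture("scene"); s=bot.read_state(); F.append(np.r_[s["force"],s["moment"],s["position"]])
print(np.mean(F,0).round(4),np.std(F,0).round(3),s["time_s"])
u,v=map(int,proj("scene",[.543,-.28,.06])); cv2.imwrite("pics/h.png",cv2.resize(im[v-40:v+40,u-50:u+50,::-1],(700,560),interpolation=cv2.INTER_CUBIC))
E
```

```text
[ 0.1531  0.0067 -0.749  -0.022  -0.0958 -0.0104  0.5435 -0.2816  0.07  ] [0.448 0.402 0.354 0.028 0.025 0.028 0.    0.    0.   ] 17.075
```

View pics/h.png

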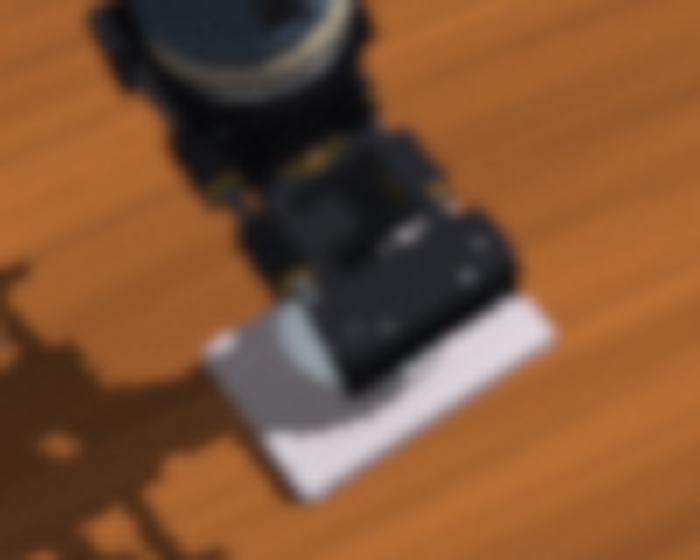

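apply_moves:
  plan: [-0.006, 0.006, -0.05, 0, 0, 0, -0.05, 0, 0, 0, -0.04, 0, 0, 0, 0, 0, 0, 0, 0, 0]

```text
time_s: 17.7
position: [0.5429, -0.2812, 0.0626]
tcp_rot: [[-0.164, 0.986, -0.0], [0.986, 0.164, 0.0], [0.0, -0.0, -1.0]]
force: [-1.1, 0.4, -0.5]
opening: 0.163
grasp_force: 30.0
```

```bash
cat > rd.py <<'E'
from h import *
F=[]
for i in range(8):
    bot.capture("scene"); s=bot.read_state(); F.append(np.r_[s["force"],s["moment"],s["position"]])
print(np.mean(F,0).round(4),s["time_s"],s["tcp_rot"][:,2].round(4))
E
python3 rd.py
```

```text
[-0.0563  0.3464 -0.1159  0.0032 -0.031  -0.0222  0.543  -0.2812  0.0626] 18.1 [ 0. -0. -1.]
```

apply_moves:
  plan: [0, 0, -0.01, 0, 0, 0, -0.01, 0, 0, 0, 0, 0, 0, 0, 0, 0]

```text
time_s: 18.6
position: [0.543, -0.2812, 0.0615]
tcp_rot: [[-0.164, 0.986, -0.0], [0.986, 0.164, 0.0], [0.0, -0.0, -1.0]]
force: [-0.2, 0.9, -0.0]
opening: 0.157
grasp_force: 30.0
```

```bash
python3 rd.py
```

```text
[-0.2649 -0.0906  0.1393 -0.018  -0.0331  0.0167  0.543  -0.2812  0.0616] 19.0 [ 0. -0. -1.]
```

apply_moves:
  plan: [0, 0, -0.01, 0, 0, 0, -0.01, 0, 0, 0, 0, 0, 0, 0, 0, 0]

```text
time_s: 19.5
position: [0.543, -0.2812, 0.0607]
tcp_rot: [[-0.164, 0.986, 0.0], [0.986, 0.164, -0.0], [-0.0, 0.0, -1.0]]
force: [-0.8, 0.6, 2.0]
opening: 0.159
grasp_force: 30.0
```

```bash
python3 rd.py
```

```text
[-0.8249  0.5138  1.4862  0.0393 -0.0209  0.0119  0.543  -0.2812  0.0606] 19.9 [ 1.e-04 -1.e-04 -1.e+00]
```

apply_moves:
  plan: [0, 0, -0.01, 0, 0, 0, -0.01, 0, 0, 0, 0, 0, 0, 0, 0, 0]

```text
time_s: 20.4
position: [0.5431, -0.2812, 0.0597]
tcp_rot: [[-0.164, 0.986, 0.0], [0.986, 0.164, -0.0], [-0.0, 0.0, -1.0]]
force: [-0.5, 1.1, 2.6]
opening: 0.158
grasp_force: 30.0
```

```bash
python3 rd.py; python3 rd.py
```

```text
[-0.5794  0.4575  3.398   0.0776  0.0321 -0.0113  0.543  -0.2812  0.0596] 20.8 [ 1.e-04 -1.e-04 -1.e+00]
[-0.4786 -0.0196  2.7532  0.0504 -0.0206  0.0035  0.543  -0.2812  0.0596] 21.2 [ 1.e-04 -1.e-04 -1.e+00]
```

```bash
python3 -c "
from rig import bot
print(bot.hand_in())"
```

```text
the job is handed in; nothing more can be done
None
```

I lifted the lens clock from its cradle and it now stands on the marked lens, its row of pins along the row of dots. The arm still holds it with about a 4 N push, and the job is handed in. The gripper hid the pins and dots from the cameras, so I judged the middle pin's place (about 1 mm) from earlier pictures and the arm's position, and both outer pins touching from how the push force rose.

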